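Seat a drilled board in the routing jig and pin it

ROBOT

A 6-joint arm with a two-finger parallel gripper is mounted at the origin on the work surface. World frame = base frame: x ahead of the robot, y to its left, z up, the work surface at z = 0. Lengths are in m, angles in rad, forces in N, time in s.
With the tool pointing down it reaches from about 0.375 to 0.925 m from the base axis. Payload 5.7 kg.
Tool frame: the origin (TCP) lies midway between the tips of the shut fingers; the grasp point (between the pads) lies 19 mm behind it; z points along the fingers, y is the line along which they close (so a half turn about z gives the same grasp; the last joint's range is limited). The gripper opens to 85 mm and grips with 20 to 120 N. Pads are 22 mm wide; open, the fingers measure 114 mm over their backs; the gripper's body (76 mm by 85 mm) begins 54 mm behind the grasp point. The pads swing forward as they close: fully open they stand 13 mm farther back than shut.
Start: joints at [1.088, 0.359, 1.51, -0, 1.272, -0.115], TCP at [0.216, 0.56, 0.198] pointing down, gripper open.
Joint ranges: [-2.97, 2.97], [-1.01, 2.36], [0.21, 2.38], [-0.96, 4.11], [0.2, 2.71], [-2.98, 2.98]. Speed limits (rad/s): [2.39, 2.39, 3.14, 3.14, 3.14, 3.14].

INTERFACE

Orientations are given as a rotation vector (axis times angle).
In Python, from rig import r, vision gives the robot as it stands.
- The arm moves only by the shell command python3 -m pendant 'ROWS'. ROWS is JSON, a list that holds one entry, the list of rows, each a list of 5 numbers: the gripper's target within -1 to 1 (shut at 1, half-way at 0, fully open at -1), then the shift along the world's x, y, z in m, then the turn about the world's z in rad. A call has exactly 10 rows; each row is the pose to reach, as a shift and turn from the pose commanded when the call began; what a row does not reach only later rows make up. A row lasts 1/12 s, in which the tool goes at most 41.7 mm and 7.16 degrees, less where a joint would pass 70% of its speed; a pose out of reach is approached as far as the arm can. A call with a gripper value outside its range is refused whole. The fingers move at their own pace and stop on an object; the grip force is fixed at half the most. Time passes only in rows, so rows that repeat a pose let the fingers close, or fill a call up. It gives the time, the measured TCP pose, the force, the opening and the grip force at its end, in the units of the state.
- r.state(): the state, without advancing time (a new reading comes with each control period).
- vision.get_image(name): name is "side" or "top"; returns the picture (420x560x3 uint8, red, green, blue); there is no depth.
- vision.calibration(name): a dict with "camera_matrix" (3x3 intrinsics, pixels), "world_from_camera" (4x4, takes a point from camera to world coordinates). Camera axes: x right, y down, z forward; pixel columns grow to the right and rows downward; lengths in m; the calibration is good to about 2 mm. A picture is of the moment at which its call begins. calibration takes no time and is no camera call.
- r.sign_off(): hands the job in; it is judged then, once.
The state is a dict: "time": time; "qpos": joint angles; "joint_velocities": joint speeds; "joint_efforts": joint torques, N m; "eef_pos": TCP position; "eef_rot": TCP orientation; "wrist_force": force on the tool from outside, world axes, zero at the start; "wrist_torque": the same for the moment, N m; "finger_gap": finger opening in m; "grasp_force": force on a finger pad.
Only numpy, scipy, OpenCV 4.12 (cv2) and the standard library are available. Lean on these libraries where they do the work, as an engineer would, in place of code of your own. Each camera call takes 0.05 s, during which the arm holds its last target. There are 200 camera calls.

TASK

Push the loose drilled board flat into the corner of the routing jig until it lies against both fences, so that its hole is over the hole in the jig. Then take the locating pin out of its stand, put it through the board's hole into the jig until its black handle sits fully home on the board, and let go. Leave the jar, the tin and the hammer undisturbed.

Things in the scene. Friction and masses are not known exactly. Their poses are not given: they have to be found in the camera images.
- jig: Fixed grey-faced routing jig, 240 (x) by 220 (y) by 45 mm high; origin at the centre of its underside, on the bench. Two dark fences, 20 mm thick, stand 28 mm above its top and meet in a corner: far fence, inner face at x = +100 mm, and left fence, inner face at y = +90 mm. The other two sides are open. It stands elsewhere, turned up to 0.3 rad, each time.
- jig_hole (a point): Centre of the mouth of the round hole (18 mm diameter, straight through the 45 mm block) in the jig's top face, at x = +25, y = +30, z = +45 mm in the jig's frame; axes as the jig's. It may be hidden under the board.
- board_centre (a point): Centre (half-way up) of the loose beech board, 120 (x) by 100 (y) by 18 mm, 0.16 kg, lying flat on the jig, 25 to 55 mm short of its seat along x and y, turned up to 0.15 rad. Axes: x its long side, z up. Seated, it is at x = +40, y = +40 mm in the jig's frame, axes parallel, its +x edge on the far fence and +y edge on the left one. A push of 1 to 3 N slides it; askew it can wedge.
- board_hole (a point): Centre of the mouth, on the board's upper face, of the board's round through hole, 21 mm in diameter, at x = -15, y = -10 mm from the board's centre. With the board seated it lies exactly 18 mm above jig_hole.
- pin_grip (a point): Point on the locating pin's axis, in its handle, 83 mm above its tip; z is the axis, up. Pin 105 mm long, 0.14 kg: steel shaft 16 mm thick, 55 mm long (last 8 mm tapered to 9 mm), then a black round handle 30 mm thick, 50 mm long, its flat underside 28 mm below this point. It stands upright, handle resting on the stand's top; fully home in the jig this point is 91 mm above the bench.
- pin_tip (a point): The pin's tip, centre of its lower end, 83 mm below pin_grip along the pin's axis.
- stand: The pin's stand, a fixed square wooden block 90 by 90 by 60 mm high with an 18 mm through hole in the middle, in which the pin stands; origin at the centre of its underside on the bench. It is to the left or to the right of the jig.
- jar: Bystander: a grey glue jar, 72 mm diameter, 110 mm high, standing loose on the bench on the other side of the jig from the stand; origin at the centre of its underside.
- tin: Bystander: a steel tin, 90 mm diameter, 100 mm high, standing loose at the far left of the bench; origin at the centre of its underside.
- hammer: Bystander: a hammer, 260 mm long, lying at the far right of the bench; origin under its middle.
Mind the look-alikes: they are no part of the job. There is more than one size of the part that bears pin_grip; the job needs the larger. What is shaped like the part that bears board_centre but blue is not meant.

How it is judged:
By the outcome, as a careful person would: the job done as asked, in the order asked, and still so for the second after the job is handed in, with the robot touching nothing.
It also fails if it takes over 72 s, if anything falls off the work surface, if the arm or the gripper's body presses on something with over 40 N, if the wrist force passes 120 N, or if a joint passes its speed limit or range.

## Working session

There is one attempt and no reset: what is moved stays moved. The work goes in short steps, Python scripts to look and compute and a shell command to move; the robot and the scene stay as the last step left them, time stands still between calls to the robot, and variables do not carry over. Pictures are saved under pics/ and viewed, at most 10 in all, crops included, and the job is handed in when it is done.

```bash
mkdir -p pics; ls; python3 - <<'E'
from rig import r, vision
import cv2,numpy as np
for n in("top","side"):
    im=vision.get_image(n); cv2.imwrite(f"pics/{n}0.png",im[:,:,::-1])
    c=vision.calibration(n); print(n,np.round(c["camera_matrix"],1).tolist(),np.round(c["world_from_camera"],3).tolist())
s=r.state();print(s["time"],s["eef_pos"],s["eef_rot"],s["wrist_force"],s["finger_gap"])
E
```

```text
pics
top [[382.1, 0.0, 278.7], [0.0, 382.1, 210.3], [0.0, 0.0, 1.0]] [[-0.007, -0.992, 0.125, 0.408], [-1.0, 0.007, -0.001, 0.01], [-0.0, -0.125, -0.992, 1.12], [0.0, 0.0, 0.0, 1.0]]
side [[405.8, 0.0, 277.9], [0.0, 405.8, 206.4], [0.0, 0.0, 1.0]] [[0.862, -0.347, 0.37, 0.191], [-0.508, -0.596, 0.622, -0.561], [0.005, -0.724, -0.69, 0.71], [0.0, 0.0, 0.0, 1.0]]
0.1 [0.21543439 0.55927224 0.19711885] [-5.74357785e-01 -3.08815423e+00  2.57454715e-03] [ 0.27121017  0.28416149 -0.42127996] 0.08593474928009807
```

View pics/top0.png

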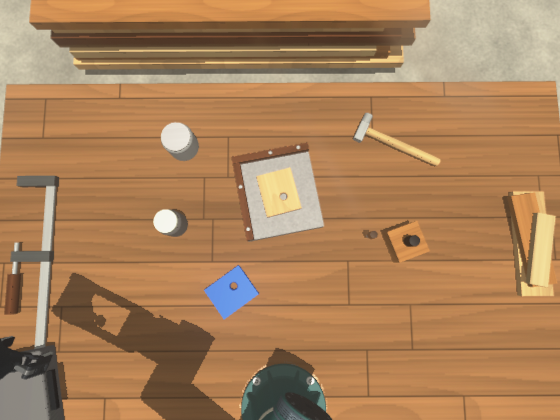

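View pics/side0.png

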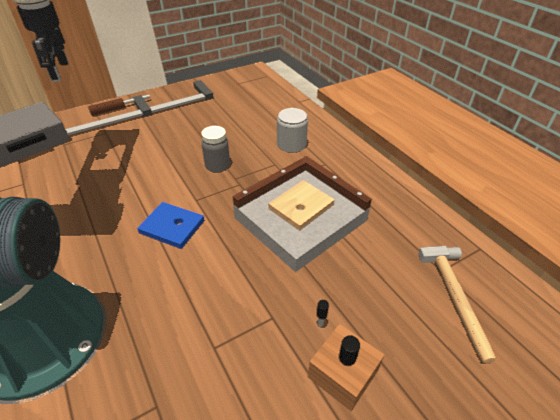

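Candidates, in top-view pixels:
- **Board:** beech at (280,192), blue look-alike at (232,292). I choose the beech one.
- **Pin:** larger black-handled pin in the wooden stand at (412,241), small one loose at (371,235). I choose the one in the stand.
- **Others:** tin (178,138), jar (167,222), hammer (400,140), jig (280,192).

Next is one close crop, plus measurements.

```bash
cat > h.py <<'E'
from rig import r, vision
import cv2,numpy as np
def ray(n,uv):
    c=vision.calibration(n);T=np.array(c["world_from_camera"]);K=np.array(c["camera_matrix"])
    d=T[:3,:3]@np.linalg.inv(K)@[uv[0],uv[1],1];return T[:3,3],d
def onz(n,uv,z):
    o,d=ray(n,uv);return (o+d*(z-o[2])/d[2])[:2]
def proj(n,p):
    c=vision.calibration(n);T=np.array(c["world_from_camera"]);K=np.array(c["camera_matrix"])
    q=K@(T[:3,:3].T@(np.array(p)-T[:3,3]));return q[:2]/q[2]
def hsv(im): return cv2.cvtColor(im,cv2.COLOR_RGB2HSV)
def big(m):
    cs,_=cv2.findContours(m.astype(np.uint8),cv2.RETR_EXTERNAL,cv2.CHAIN_APPROX_NONE)
    return max(cs,key=cv2.contourArea)
def board(im,roi=(230,330,140,250),n="top"):
    x0,x1,y0,y1=roi;H=hsv(im)[y0:y1,x0:x1].astype(int)
    m=(abs(H[...,0]-21)<7)&(H[...,1]>70)&(H[...,2]>150)
    c=big(m)[:,0,:]+[x0,y0]
    w=np.array([onz(n,p,.063) for p in c],np.float32)
    return c,w,cv2.minAreaRect(w)
E
python3 - <<'E'
from h import *
im=vision.get_image("top"); s=vision.get_image("side")
a=cv2.resize(im[135:275,225:445],None,fx=3.6,fy=3.6,interpolation=cv2.INTER_CUBIC)
cv2.imwrite("pics/crop1.png",a[:,:,::-1])
b=cv2.resize(s[150:410,220:400],None,fx=2.3,fy=2.3,interpolation=cv2.INTER_CUBIC)
cv2.imwrite("pics/crop2.png",b[:,:,::-1])
c,w,R=board(im);print("board",R)
H=hsv(im).astype(int)
for p in [(300,165),(310,215),(258,195),(275,195),(284,197),(240,190),(412,241),(400,235)]: print(p,im[p[1],p[0]],H[p[1],p[0]])
E
```

```text
board ((0.5937401056289673, 0.010312311351299286), (0.121973417699337, 0.10062539577484131), 14.471813201904297)
(300, 165) [200 193 181] [ 19  24 200]
(310, 215) [210 202 189] [ 19  26 210]
(258, 195) [205 198 185] [ 20  25 205]
(275, 195) [241 211 137] [ 21 110 241]
(284, 197) [207 199 187] [ 18  25 207]
(240, 190) [137  89  62] [ 11 140 137]
(412, 241) [87 78 71] [13 47 87]
(400, 235) [213 144  82] [ 14 157 213]
```

View pics/crop1.png

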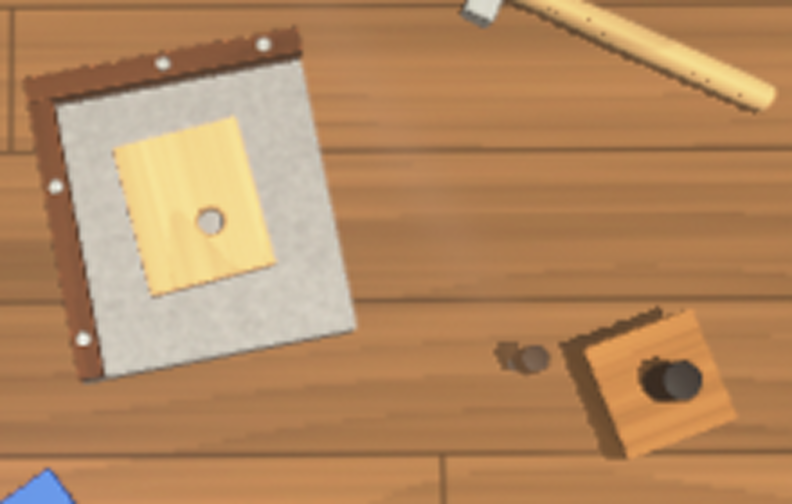

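View pics/crop2.png

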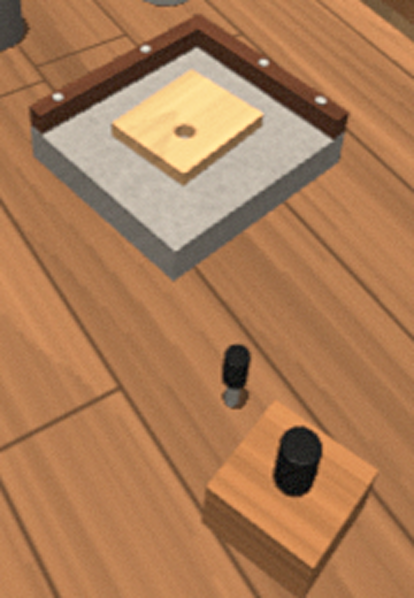

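The crops confirm the choices: the thick pin stands in the wooden block (crop1 at 683,380) and the thin small one is left of it. The beech board is clear of both fences, with its hole at crop1 (210,221). Next I measure the jig face, the pin and the stand.

```bash
python3 - <<'E'
from h import *
im=vision.get_image("top"); s=vision.get_image("side")
H=hsv(im).astype(int)
m=np.zeros(H.shape[:2],bool);m[140:250,232:330]=True
g=m&(H[...,1]<45)&(H[...,2]>160)
g=cv2.morphologyEx(g.astype(np.uint8),cv2.MORPH_OPEN,np.ones((3,3)))
c=cv2.approxPolyDP(cv2.convexHull(big(g)),4,True)[:,0];print("face px",c.tolist())
w=np.array([onz("top",p,.045) for p in big(g)[:,0]],np.float32);R=cv2.minAreaRect(w);print("face",R)
cB,wB,RB=board(im);print("board",RB)
cc=np.array([onz("top",p,.063) for p in cv2.approxPolyDP(cB.reshape(-1,1,2),4,True)[:,0]]);print("bcorners",cc.round(4).tolist())
# jig frame
a=np.deg2rad(R[2]); 
def norm(a): return (a+np.pi/4)%(np.pi/2)-np.pi/4
ja=norm(a);ba=norm(np.deg2rad(RB[2]))
Rj=np.array([[np.cos(ja),-np.sin(ja)],[np.sin(ja),np.cos(ja)]])
jo=np.array(R[0])-Rj@[-.01,-.01]
print("jig",jo,ja,"hole",jo+Rj@[.025,.03],"board in jig",Rj.T@(np.array(RB[0])-jo),"rel ang",ba-ja,ba)
# pin
d=np.zeros(H.shape[:2],bool);d[225:256,400:428]=True
dk=d&(im.max(2)<105)
p=big(cv2.morphologyEx(dk.astype(np.uint8),cv2.MORPH_OPEN,np.ones((3,3))))
print("pin bbox",cv2.boundingRect(p),cv2.minEnclosingCircle(p))
st=d*0;st=np.zeros_like(d);st[215:266,380:435]=True
q=st&(im[...,0]>185)
print("stand",[onz("top",x,.06).round(4).tolist() for x in cv2.boxPoints(cv2.minAreaRect(big(q)))],np.bincount([0]))
w=np.array([onz("top",x,.06) for x in big(q)[:,0]],np.float32);print(cv2.minAreaRect(w))
ds=np.zeros(s.shape[:2],bool);ds[325:375,330:370]=True
ps=big(ds&(s.max(2)<70));print("side handle",cv2.boundingRect(ps),cv2.minAreaRect(ps))
for cen in [cv2.minAreaRect(w)[0]]:
  for z in(.06,.11): print(z,proj("top",[*cen,z]),proj("side",[*cen,z]))
for n in [(167,222),(178,138),(371,235)]: print(onz("top",n,.1 if n[0]<300 else .06))
E
```

```text
face px [[307, 153], [322, 226], [254, 238], [241, 165]]
face ((0.588225245475769, 0.001980923116207123), (0.21959182620048523, 0.19834984838962555), 10.643593788146973)
board ((0.5937401056289673, 0.010312311351299286), (0.121973417699337, 0.10062539577484131), 14.471813201904297)
bcorners [[0.6646, -0.0203], [0.6365, 0.073], [0.5256, 0.0424], [0.5502, -0.0526]]
jig [0.5962062  0.01365587] 0.1857657558479805 hole [0.61523511 0.0477572 ] board in jig [-0.00304122 -0.00283054] rel ang 0.06681503325883231 0.2525807891068128
pin bbox (403, 235, 17, 11) ((411.0, 240.0), 8.062357902526855)
stand [[0.5125, -0.2724], [0.5114, -0.4229], [0.3873, -0.4157], [0.3884, -0.2674]] [1]
((0.4498194456100464, -0.34509170055389404), (0.1482352763414383, 0.12722140550613403), 86.67533874511719)
side handle (339, 336, 21, 30) ((349.1000061035156, 350.29998779296875), (17.89676284790039, 29.177148818969727), 12.52880859375)
0.06 [407.17202432 242.36475635] [343.85058466 357.35353368]
0.11 [413.49295628 241.56620898] [347.53030432 342.60215931]
[0.50724605 0.30931335]
[0.73957965 0.2858601 ]
[ 0.47089849 -0.24579071]
```

```bash
python3 -m pendant '[[[0,0.014,-0.028,0,0.03],[0,0.028,-0.056,0,0.06],[0,0.042,-0.085,0,0.09],[0,0.056,-0.113,0,0.12],[0,0.070,-0.141,0,0.15],[0,0.085,-0.169,0,0.18],[0,0.099,-0.198,0,0.21],[0,0.113,-0.226,0,0.24],[0,0.127,-0.254,0,0.26],[0,0.141,-0.282,0,0.277]]]'
python3 -m pendant '[[[0,0.014,-0.028,0,0.03],[0,0.028,-0.056,0,0.06],[0,0.042,-0.085,0,0.09],[0,0.056,-0.113,0,0.12],[0,0.070,-0.141,0,0.15],[0,0.085,-0.169,0,0.18],[0,0.099,-0.198,0,0.21],[0,0.113,-0.226,0,0.24],[0,0.127,-0.254,-0.02,0.26],[0,0.141,-0.282,-0.04,0.277]]]'
python3 - <<'E'
from h import *
# triangulate handle top centre
o1,d1=ray("top",(414.7,240.6));o2,d2=ray("side",(350.9,341.3))
A=np.c_[d1,-d2];t=np.linalg.lstsq(A,o2-o1,rcond=None)[0];print(o1+d1*t[0],o2+d2*t[1],onz("top",(414.7,240.6),.11),onz("side",(350.9,341.3),.11))
s=r.state();print(s["eef_pos"],s["eef_rot"],s["finger_gap"],s["qpos"])
E
```

```text
time: 1.13
eef_pos: [0.3571, 0.2764, 0.198]
eef_rot: [0.141, 3.138, 0.0]
wrist_force: [-0.5, -0.3, -0.4]
finger_gap: 0.0428
grasp_force: 0.0
time: 1.97
eef_pos: [0.4997, -0.0059, 0.1586]
eef_rot: [-0.293, 3.124, -0.002]
wrist_force: [0.5, 0.9, 0.3]
finger_gap: 0.0428
grasp_force: 0.0
[ 0.4521459  -0.34685487  0.11436489] [ 0.45371671 -0.34772888  0.1147446 ] [ 0.45233824 -0.3484055 ] [ 0.45580947 -0.34602895]
[ 0.49971688 -0.00594291  0.15862775] [-2.93017856e-01  3.12400768e+00 -1.58384457e-03] 0.042810254528239375 [-1.50163699e-01  2.55777061e-01  1.77490588e+00 -5.06452040e-05
  1.10690776e+00 -1.90798122e+00]
```

```bash
python3 -m pendant '[[[0,0,0,-0.02,0],[0,0,0,-0.04,0],[0,0,0,-0.06,0],[0,0,0,-0.08,0],[0,0,0,-0.095,0],[0,0,0,-0.103,0],[0,0,0,-0.107,0],[0,0,0,-0.109,0],[0,0,0,-0.109,0],[0,0,0,-0.109,0]]]'
python3 -m pendant '[[[0,0.006,0.001,0,0],[0,0.012,0.002,0,0],[0,0.018,0.0034,0,0],[0,0.023,0.0043,0,0],[0,0.028,0.0053,0,0],[0,0.033,0.0062,0,0],[0,0.037,0.007,0,0],[0,0.041,0.0077,0,0],[0,0.045,0.0085,0,0],[0,0.049,0.0092,0,0]]]'
python3 - <<'E'
from h import *
im=vision.get_image("side")
cv2.imwrite("pics/s1.png",cv2.resize(im[130:290,210:390],None,fx=4,fy=3.7,interpolation=cv2.INTER_CUBIC)[:,:,::-1])
E
```

```text
time: 2.8
eef_pos: [0.4985, -0.0042, 0.0496]
eef_rot: [-0.292, 3.127, -0.001]
wrist_force: [0.5, -0.8, -0.5]
finger_gap: 0.0426
grasp_force: 0.0
time: 3.63
eef_pos: [0.547, 0.0051, 0.0488]
eef_rot: [0.292, -3.128, 0.0]
wrist_force: [0.3, -0.3, -0.8]
finger_gap: 0.0424
grasp_force: 0.0
```

View pics/s1.png

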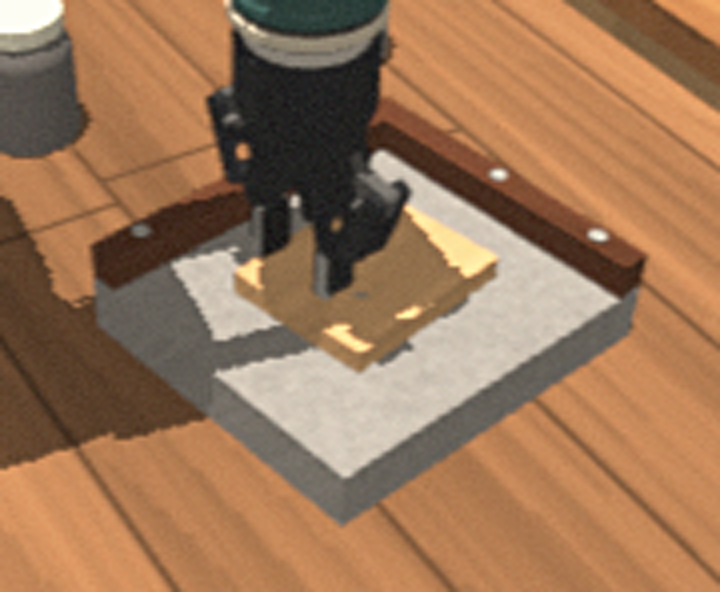

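```bash
python3 - <<'E'
from h import *
for s in(22,36):
  for x in (-11,11):
    for z in(.049,.056,.063,.07):
      p=np.array([.547,.005])+np.array([.983,.185])*x/1e3-np.array([-.185,.983])*s/1e3
      q=proj("side",[*p,z]);print(s,x,z,((q-[210,130])*[4,3.7]).round())
E
```

```text
22 -11 0.049 [311. 338.]
22 -11 0.056 [311. 330.]
22 -11 0.063 [311. 322.]
22 -11 0.07 [312. 314.]
22 11 0.049 [339. 322.]
22 11 0.056 [340. 314.]
22 11 0.063 [340. 306.]
22 11 0.07 [341. 298.]
36 -11 0.049 [328. 351.]
36 -11 0.056 [328. 343.]
36 -11 0.063 [328. 335.]
36 -11 0.07 [329. 327.]
36 11 0.049 [356. 334.]
36 11 0.056 [357. 326.]
36 11 0.063 [357. 318.]
36 11 0.07 [358. 310.]
```

The crop shows the fingers hovering over the board. The right tip is near crop (330,295), the board has not moved, and there is no contact force. The half-open tips stand too high, so I back off and shut the fingers, where the tip height is defined.

```bash
python3 -m pendant '[[[0,-0.01,-0.002,0.002,0],[0,-0.02,-0.004,0.002,0],[0,-0.03,-0.0056,0.002,0],[0,-0.04,-0.0075,0.002,0],[0,-0.05,-0.0094,0.002,0],[1,-0.054,-0.0102,0.002,0],[1,-0.054,-0.0102,0.002,0],[1,-0.054,-0.0102,0.002,0],[1,-0.054,-0.0102,0.002,0],[1,-0.054,-0.0102,0.002,0]]]'
python3 - <<'E'
from h import *
im=vision.get_image("side")
cv2.imwrite("pics/s2.png",cv2.resize(im[140:290,210:360],None,fx=4,fy=4,interpolation=cv2.INTER_CUBIC)[:,:,::-1])
e=r.state()["eef_pos"]
for z in(.045,.05,.055,.06,.07):print(z,((proj("side",[e[0],e[1],z])-[210,140])*4).round())
E
```

```text
time: 4.52
eef_pos: [0.4936, -0.0052, 0.051]
eef_rot: [-0.292, 3.127, -0.0]
wrist_force: [-0.1, 0.5, -0.8]
finger_gap: -0.0001
grasp_force: 0.0
0.045 [228. 346.]
0.05 [227. 340.]
0.055 [227. 334.]
0.06 [227. 327.]
0.07 [227. 315.]
```

View pics/s2.png

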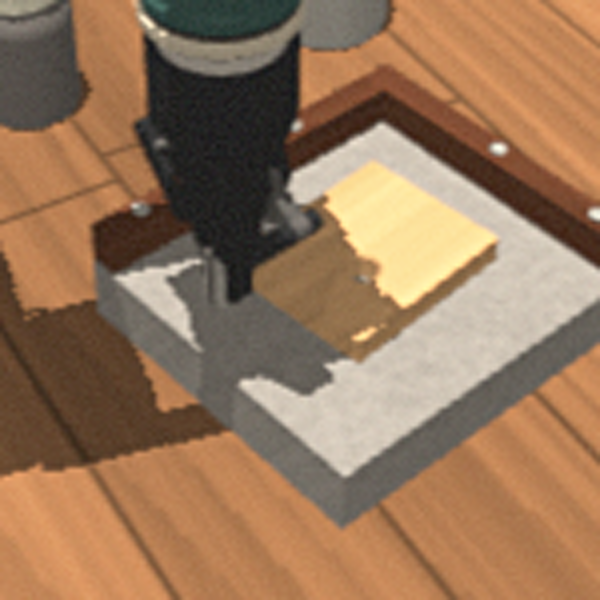

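```bash
python3 - <<'E'
from h import *
jo=np.array([.5962,.01366]);a=.1858;R=np.array([[np.cos(a),-np.sin(a)],[np.sin(a),np.cos(a)]])
for j,z in [((-.12,-.11),.045),((-.12,-.11),0),((.1,-.11),.045),((.1,.09),.045),((-.12,.11),.073),((-.063,-.053),.063)]:
  print(j,z,((proj("side",[*(jo+R@j),z])-[210,140])*4).round())
s=r.state();print(s["qpos"],s["eef_rot"])
E
```

```text
(-0.12, -0.11) 0.045 [341. 476.]
(-0.12, -0.11) 0 [338. 529.]
(0.1, -0.11) 0.045 [615. 284.]
(0.1, 0.09) 0.045 [379. 123.]
(-0.12, 0.11) 0.073 [ 86. 223.]
(-0.063, -0.053) 0.063 [347. 341.]
[-1.50530011e-01  4.01576853e-01  1.89595039e+00 -1.05867529e-04
  8.43310042e-01 -1.90749764e+00] [-2.92058731e-01  3.12727043e+00 -4.06685961e-04]
```

```bash
python3 - <<'E'
from h import *
for z in(.197,.21,.22,.23):print(z,proj("side",[.2154,.5593,z]).round(1))
im=vision.get_image("side")
a=cv2.resize(cv2.imread("pics/side0.png")[0:100,10:100],None,fx=4,fy=4,interpolation=cv2.INTER_CUBIC)
b=cv2.resize(cv2.convertScaleAbs(im[185:235,245:295,::-1],alpha=2),None,fx=8,fy=8,interpolation=cv2.INTER_CUBIC)
cv2.imwrite("pics/s3.png",np.hstack([a,b]))
E
```

```text
0.197 [67.1 89.7]
0.21 [65.4 85.1]
0.22 [64.  81.5]
0.23 [62.6 77.8]
```

View pics/s3.png

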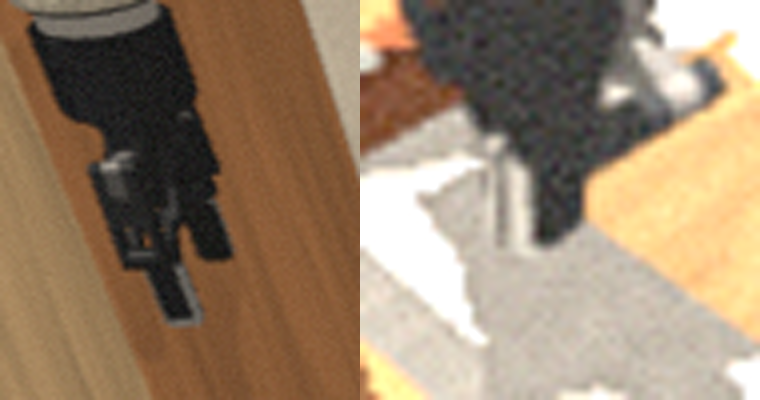

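The visible tips sit about 30 mm higher than the reported TCP suggests: shut tip at pixel (266,216) against a projection of (267,225). The start image shows the same. I check this by a gentle contact probe on the bare jig face.

```bash
cat > ok.py <<'E'
from rig import r
import sys,numpy as np
lim=float(sys.argv[1]);s=r.state();sys.exit(0 if np.linalg.norm(s["wrist_force"])<lim else 1)
E
python3 -m pendant '[[[1,0,0,-0.002,0],[1,0,0,-0.004,0],[1,0,0,-0.006,0],[1,0,0,-0.008,0],[1,0,0,-0.010,0],[1,0,0,-0.012,0],[1,0,0,-0.014,0],[1,0,0,-0.015,0],[1,0,0,-0.016,0],[1,0,0,-0.016,0]]]' && python3 ok.py 4 &&
python3 -m pendant '[[[1,0,0,-0.0004,0],[1,0,0,-0.0008,0],[1,0,0,-0.0012,0],[1,0,0,-0.0016,0],[1,0,0,-0.002,0],[1,0,0,-0.0024,0],[1,0,0,-0.0028,0],[1,0,0,-0.003,0],[1,0,0,-0.003,0],[1,0,0,-0.003,0]]]' && python3 ok.py 4 &&
python3 -m pendant '[[[1,0,0,-0.0004,0],[1,0,0,-0.0008,0],[1,0,0,-0.0012,0],[1,0,0,-0.0016,0],[1,0,0,-0.002,0],[1,0,0,-0.0024,0],[1,0,0,-0.0028,0],[1,0,0,-0.003,0],[1,0,0,-0.003,0],[1,0,0,-0.003,0]]]' && python3 ok.py 4 &&
python3 -m pendant '[[[1,0,0,-0.0004,0],[1,0,0,-0.0008,0],[1,0,0,-0.0012,0],[1,0,0,-0.0016,0],[1,0,0,-0.002,0],[1,0,0,-0.0024,0],[1,0,0,-0.0028,0],[1,0,0,-0.003,0],[1,0,0,-0.003,0],[1,0,0,-0.003,0]]]'
```

```text
time: 5.45
eef_pos: [0.4926, -0.0052, 0.0347]
eef_rot: [0.292, -3.128, 0.0]
wrist_force: [0.0, -0.2, -0.3]
finger_gap: -0.0001
grasp_force: 0.0
time: 6.28
eef_pos: [0.4928, -0.0052, 0.0319]
eef_rot: [-0.292, 3.128, -0.0]
wrist_force: [0.0, -0.8, -0.1]
finger_gap: -0.0002
grasp_force: 0.0
time: 7.12
eef_pos: [0.4927, -0.0051, 0.0288]
eef_rot: [0.292, -3.128, 0.0]
wrist_force: [0.1, -0.1, -0.4]
finger_gap: -0.0005
grasp_force: 0.0
time: 7.95
eef_pos: [0.4927, -0.0052, 0.0259]
eef_rot: [0.292, -3.128, 0.0]
wrist_force: [0.4, 0.6, 0.1]
finger_gap: -0.0002
grasp_force: 0.0
```

```bash

python3 -m pendant '[[[1,0,0,-0.0005,0],[1,0,0,-0.001,0],[1,0,0,-0.0015,0],[1,0,0,-0.002,0],[1,0,0,-0.0025,0],[1,0,0,-0.003,0],[1,0,0,-0.0035,0],[1,0,0,-0.004,0],[1,0,0,-0.004,0],[1,0,0,-0.004,0]]]' && python3 ok.py 4 &&
python3 -m pendant '[[[1,0,0,-0.0004,0],[1,0,0,-0.0008,0],[1,0,0,-0.0012,0],[1,0,0,-0.0016,0],[1,0,0,-0.002,0],[1,0,0,-0.0024,0],[1,0,0,-0.0028,0],[1,0,0,-0.003,0],[1,0,0,-0.003,0],[1,0,0,-0.003,0]]]' && python3 ok.py 4 &&
python3 -m pendant '[[[1,0,0,-0.0004,0],[1,0,0,-0.0008,0],[1,0,0,-0.0012,0],[1,0,0,-0.0016,0],[1,0,0,-0.002,0],[1,0,0,-0.0024,0],[1,0,0,-0.0028,0],[1,0,0,-0.003,0],[1,0,0,-0.003,0],[1,0,0,-0.003,0]]]' && python3 ok.py 4 && 
python3 -m pendant '[[[1,0,0,-0.0004,0],[1,0,0,-0.0008,0],[1,0,0,-0.0012,0],[1,0,0,-0.0016,0],[1,0,0,-0.002,0],[1,0,0,-0.0024,0],[1,0,0,-0.0028,0],[1,0,0,-0.003,0],[1,0,0,-0.003,0],[1,0,0,-0.003,0]]]'
```

```text
time: 8.78
eef_pos: [0.4927, -0.0052, 0.0218]
eef_rot: [0.292, -3.128, 0.0]
wrist_force: [-0.1, -0.2, -0.9]
finger_gap: -0.0001
grasp_force: 0.0
time: 9.62
eef_pos: [0.4927, -0.0052, 0.0188]
eef_rot: [0.292, -3.128, 0.0]
wrist_force: [-0.3, 0.2, 0.2]
finger_gap: -0.0002
grasp_force: 0.0
time: 10.45
eef_pos: [0.4927, -0.0052, 0.0158]
eef_rot: [0.292, -3.128, 0.0]
wrist_force: [0.3, -1.1, -0.7]
finger_gap: 0.0002
grasp_force: 0.0
time: 11.28
eef_pos: [0.4927, -0.0052, 0.0129]
eef_rot: [0.292, -3.128, 0.0]
wrist_force: [-0.6, 0.4, -0.2]
finger_gap: 0.0001
grasp_force: 0.0
```

```bash

python3 -m pendant '[[[1,0.006,0.001,0,0],[1,0.012,0.0022,0,0],[1,0.018,0.0034,0,0],[1,0.023,0.0043,0,0],[1,0.028,0.0053,0,0],[1,0.033,0.0062,0,0],[1,0.037,0.007,0,0],[1,0.041,0.0077,0,0],[1,0.045,0.0085,0,0],[1,0.049,0.0092,0,0]]]' && python3 ok.py 10 &&
python3 -m pendant '[[[1,0.003,0.0006,0,0],[1,0.006,0.0011,0,0],[1,0.009,0.0017,0,0],[1,0.011,0.0021,0,0],[1,0.013,0.0024,0,0],[1,0.015,0.0028,0,0],[1,0.017,0.0032,0,0],[1,0.0175,0.0033,0,0],[1,0.0175,0.0033,0,0],[1,0.0175,0.0033,0,0]]]'
python3 - <<'E'
from h import *
im=vision.get_image("side")
cv2.imwrite("pics/s4.png",cv2.resize(im[140:290,210:360],None,fx=4,fy=4,interpolation=cv2.INTER_CUBIC)[:,:,::-1])
E
```

```text
time: 12.12
eef_pos: [0.5418, 0.0041, 0.0128]
eef_rot: [0.292, -3.128, 0.0]
wrist_force: [0.3, 0.2, -0.4]
finger_gap: -0.0003
grasp_force: 0.3
time: 12.95
eef_pos: [0.5595, 0.0073, 0.0129]
eef_rot: [-0.292, 3.128, -0.0]
wrist_force: [-0.4, -0.1, 1.0]
finger_gap: 0.0001
grasp_force: 0.0
```

View pics/s4.png

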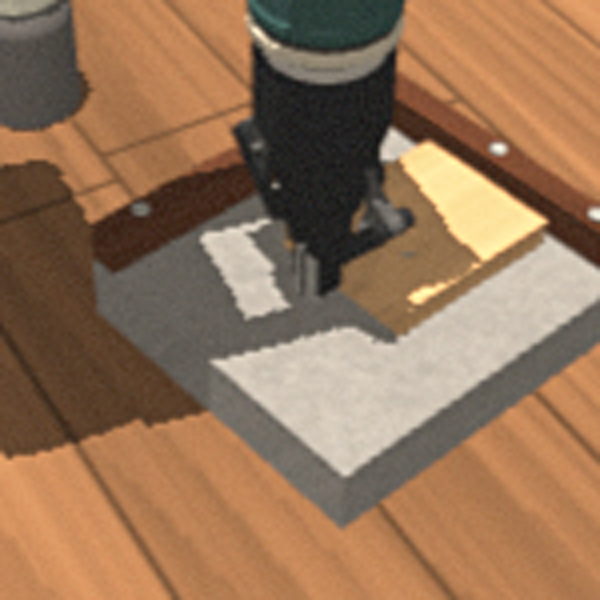

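The board is now being pushed: its near corner moved from (355,360) to (392,340) in the crop, and it lies nearly parallel to the far fence. I creep on until the force rises.

```bash
python3 -c "
from h import *
p=onz('side',(308,224.5),.045)-[.5962,.01366];c,s=np.cos(.1858),np.sin(.1858);print('corner in jig',c*p[0]+s*p[1],c*p[1]-s*p[0])"
python3 -m pendant '[[[1,0.001,0.0002,0,0],[1,0.002,0.0004,0,0],[1,0.003,0.0006,0,0],[1,0.004,0.0007,0,0],[1,0.0045,0.0008,0,0],[1,0.005,0.0009,0,0],[1,0.005,0.0009,0,0],[1,0.005,0.0009,0,0],[1,0.005,0.0009,0,0],[1,0.005,0.0009,0,0]]]' && python3 ok.py 8 &&
python3 -m pendant '[[[1,0.0005,0.0001,0,0],[1,0.001,0.0002,0,0],[1,0.0015,0.0003,0,0],[1,0.002,0.0004,0,0],[1,0.0025,0.0005,0,0],[1,0.003,0.0006,0,0],[1,0.003,0.0006,0,0],[1,0.003,0.0006,0,0],[1,0.003,0.0006,0,0],[1,0.003,0.0006,0,0]]]' && python3 ok.py 8 &&
python3 -m pendant '[[[1,0.0005,0.0001,0,0],[1,0.001,0.0002,0,0],[1,0.0015,0.0003,0,0],[1,0.002,0.0004,0,0],[1,0.002,0.0004,0,0],[1,0.002,0.0004,0,0],[1,0.002,0.0004,0,0],[1,0.002,0.0004,0,0],[1,0.002,0.0004,0,0],[1,0.002,0.0004,0,0]]]'
```

```text
corner in jig -0.029939408832379864 -0.055851673075759015
time: 13.83
eef_pos: [0.5644, 0.0083, 0.0129]
eef_rot: [-0.292, 3.128, -0.0]
wrist_force: [-0.2, -0.3, -0.6]
finger_gap: 0.0
grasp_force: 0.1
time: 14.67
eef_pos: [0.5661, 0.0087, 0.0127]
eef_rot: [0.292, -3.126, 0.0]
wrist_force: [-5.1, -1.8, 2.8]
finger_gap: -0.0002
grasp_force: 2.5
time: 15.5
eef_pos: [0.5659, 0.0088, 0.0125]
eef_rot: [0.292, -3.122, 0.0]
wrist_force: [-7.6, -4.1, 6.0]
finger_gap: -0.0001
grasp_force: 4.7
```

The board is home on the far fence: 8 N, with TCP x in the jig at -30.6 mm against -31 expected. Now I go round to its -y edge and push toward the left fence.

```bash

python3 -m pendant '[[[1,-0.006,-0.001,0.005,0],[1,-0.006,-0.001,0.03,0],[1,-0.006,-0.001,0.055,-0.05],[1,0.008,-0.012,0.06,-0.17],[1,0.022,-0.023,0.06,-0.29],[1,0.036,-0.034,0.06,-0.41],[1,0.05,-0.044,0.06,-0.53],[1,0.063,-0.053,0.06,-0.65],[1,0.076,-0.063,0.06,-0.77],[1,0.087,-0.071,0.06,-0.88]]]' && python3 ok.py 6 &&
python3 -m pendant '[[[1,0,0,0,-0.12],[1,0,0,0,-0.24],[1,0,0,0,-0.36],[1,0,0,0,-0.48],[1,0,0,0,-0.6],[1,0,0,-0.015,-0.691],[1,0,0,-0.03,-0.691],[1,0,0,-0.045,-0.691],[1,0,0,-0.055,-0.691],[1,0,0,-0.058,-0.691]]]'
python3 - <<'E'
from h import *
im=vision.get_image("side");H=hsv(im).astype(int)
s=r.state();p=s["eef_pos"][:2]-[.5962,.01366];c,q=np.cos(.1858),np.sin(.1858);print('tcp in jig',c*p[0]+q*p[1],c*p[1]-q*p[0],s["eef_pos"][2],s["eef_rot"])
E
```

```text
time: 16.33
eef_pos: [0.6585, -0.0625, 0.0735]
eef_rot: [1.076, 2.948, 0.001]
wrist_force: [0.6, -0.8, 0.0]
finger_gap: -0.0003
grasp_force: 0.0
time: 17.17
eef_pos: [0.6557, -0.0614, 0.0133]
eef_rot: [-2.005, -2.417, 0.001]
wrist_force: [-0.2, 0.5, -0.2]
finger_gap: -0.0001
grasp_force: 0.0
tcp in jig 0.04457456572597461 -0.08488931651018229 0.0135389161557668 [-2.00465016e+00 -2.41704889e+00  8.10189179e-04]
```

```bash

python3 -m pendant '[[[1,-0.001,0.006,0,0],[1,-0.0022,0.012,0,0],[1,-0.0033,0.018,0,0],[1,-0.0042,0.023,0,0],[1,-0.0051,0.028,0,0],[1,-0.006,0.032,0,0],[1,-0.0067,0.036,0,0],[1,-0.0074,0.04,0,0],[1,-0.008,0.043,0,0],[1,-0.0085,0.046,0,0]]]' && python3 ok.py 10 &&
python3 -m pendant '[[[1,-0.0004,0.002,0,0],[1,-0.0007,0.004,0,0],[1,-0.0011,0.006,0,0],[1,-0.0015,0.008,0,0],[1,-0.0018,0.01,0,0],[1,-0.0021,0.0115,0,0],[1,-0.0024,0.013,0,0],[1,-0.0024,0.013,0,0],[1,-0.0024,0.013,0,0],[1,-0.0024,0.013,0,0]]]' && python3 ok.py 8 &&
python3 -m pendant '[[[1,-0.0001,0.0006,0,0],[1,-0.0002,0.0012,0,0],[1,-0.0003,0.0018,0,0],[1,-0.0004,0.0024,0,0],[1,-0.0005,0.003,0,0],[1,-0.0006,0.0035,0,0],[1,-0.0006,0.0035,0,0],[1,-0.0006,0.0035,0,0],[1,-0.0006,0.0035,0,0],[1,-0.0006,0.0035,0,0]]]' && python3 ok.py 6 &&
python3 -m pendant '[[[1,-0.0001,0.0006,0,0],[1,-0.0002,0.0012,0,0],[1,-0.0003,0.0018,0,0],[1,-0.0004,0.0024,0,0],[1,-0.0005,0.003,0,0],[1,-0.0005,0.003,0,0],[1,-0.0005,0.003,0,0],[1,-0.0005,0.003,0,0],[1,-0.0005,0.003,0,0],[1,-0.0005,0.003,0,0]]]'
python3 - <<'E'
from h import *
s=r.state();p=s["eef_pos"][:2]-[.5962,.01366];c,q=np.cos(.1858),np.sin(.1858);print('tcp in jig',c*p[0]+q*p[1],c*p[1]-q*p[0])
E
```

```text
time: 18.05
eef_pos: [0.6477, -0.0155, 0.0149]
eef_rot: [-2.005, -2.418, 0.0]
wrist_force: [0.8, -1.6, 1.4]
finger_gap: -0.0002
grasp_force: 0.5
time: 18.88
eef_pos: [0.6451, -0.0026, 0.0147]
eef_rot: [-2.005, -2.418, 0.0]
wrist_force: [-0.2, -0.6, -0.1]
finger_gap: 0.0004
grasp_force: 0.0
time: 19.72
eef_pos: [0.6444, -0.0, 0.0148]
eef_rot: [2.005, 2.418, -0.002]
wrist_force: [-1.3, -4.1, -0.6]
finger_gap: 0.0001
grasp_force: 2.3
time: 20.55
eef_pos: [0.6442, -0.0, 0.0149]
eef_rot: [2.003, 2.417, -0.006]
wrist_force: [-1.8, -15.4, -0.8]
finger_gap: -0.0001
grasp_force: 7.2
tcp in jig 0.04461547345505203 -0.022305029686782107
```

```bash

python3 -m pendant '[[[1,0.002,-0.008,0,0],[1,0.002,-0.012,0.01,0],[1,0.002,-0.012,0.04,0],[1,-0.01,-0.007,0.06,0],[1,-0.03,0,0.06,0],[1,-0.05,0.008,0.06,0],[1,-0.07,0.017,0.06,0],[1,-0.09,0.025,0.06,0],[1,-0.1075,0.033,0.06,0],[1,-0.1075,0.033,0.06,0]]]' && python3 ok.py 6 &&
python3 -m pendant '[[[1,0,0,-0.015,0],[1,0,0,-0.03,0],[1,0,0,-0.045,0],[1,0,0,-0.056,0],[1,0,0,-0.06,0],[1,0.003,0.0006,-0.06,0],[1,0.006,0.0011,-0.06,0],[1,0.009,0.0017,-0.06,0],[1,0.012,0.0022,-0.06,0],[1,0.014,0.0026,-0.06,0]]]' && python3 ok.py 6 &&
python3 -m pendant '[[[1,0.0006,0.0001,0,0],[1,0.0012,0.0002,0,0],[1,0.0018,0.0003,0,0],[1,0.0024,0.0004,0,0],[1,0.003,0.0006,0,0],[1,0.0036,0.0007,0,0],[1,0.004,0.0008,0,0],[1,0.004,0.0008,0,0],[1,0.004,0.0008,0,0],[1,0.004,0.0008,0,0]]]' && python3 ok.py 5 &&
python3 -m pendant '[[[1,0.0006,0.0001,0,0],[1,0.0012,0.0002,0,0],[1,0.0018,0.0003,0,0],[1,0.0024,0.0004,0,0],[1,0.003,0.0006,0,0],[1,0.003,0.0006,0,0],[1,0.003,0.0006,0,0],[1,0.003,0.0006,0,0],[1,0.003,0.0006,0,0],[1,0.003,0.0006,0,0]]]'
python3 - <<'E'
from h import *
s=r.state();p=s["eef_pos"][:2]-[.5962,.01366];c,q=np.cos(.1858),np.sin(.1858);print('tcp in jig',c*p[0]+q*p[1],c*p[1]-q*p[0])
E
```

```text
time: 21.38
eef_pos: [0.5321, 0.0388, 0.0752]
eef_rot: [-2.002, -2.416, 0.002]
wrist_force: [-2.0, 0.0, -0.9]
finger_gap: 0.0004
grasp_force: 0.0
time: 22.22
eef_pos: [0.5521, 0.0394, 0.0156]
eef_rot: [2.005, 2.417, 0.002]
wrist_force: [0.3, -0.5, 0.8]
finger_gap: 0.0003
grasp_force: 0.0
time: 23.05
eef_pos: [0.5547, 0.0401, 0.0148]
eef_rot: [-2.005, -2.418, 0.0]
wrist_force: [-0.7, -0.4, 0.8]
finger_gap: -0.0001
grasp_force: 0.0
time: 23.88
eef_pos: [0.5577, 0.0407, 0.0148]
eef_rot: [-2.005, -2.418, 0.0]
wrist_force: [-1.3, 0.8, -0.1]
finger_gap: 0.0004
grasp_force: 0.4
tcp in jig -0.03286544652426004 0.03371809971684812
```

```bash

python3 -m pendant '[[[1,0.0004,0.0001,0,0],[1,0.0008,0.0001,0,0],[1,0.0012,0.0002,0,0],[1,0.0016,0.0003,0,0],[1,0.002,0.0004,0,0],[1,0.0024,0.0005,0,0],[1,0.0025,0.0005,0,0],[1,0.0025,0.0005,0,0],[1,0.0025,0.0005,0,0],[1,0.0025,0.0005,0,0]]]' && python3 ok.py 5 &&
python3 -m pendant '[[[1,0.0004,0.0001,0,0],[1,0.0008,0.0001,0,0],[1,0.0012,0.0002,0,0],[1,0.0016,0.0003,0,0],[1,0.002,0.0004,0,0],[1,0.0024,0.0005,0,0],[1,0.0025,0.0005,0,0],[1,0.0025,0.0005,0,0],[1,0.0025,0.0005,0,0],[1,0.0025,0.0005,0,0]]]' && python3 ok.py 5 &&
python3 -m pendant '[[[1,0.0004,0.0001,0,0],[1,0.0008,0.0001,0,0],[1,0.0012,0.0002,0,0],[1,0.0016,0.0003,0,0],[1,0.002,0.0004,0,0],[1,0.0024,0.0005,0,0],[1,0.0025,0.0005,0,0],[1,0.0025,0.0005,0,0],[1,0.0025,0.0005,0,0],[1,0.0025,0.0005,0,0]]]'
```

```text
time: 24.72
eef_pos: [0.5577, 0.0409, 0.0147]
eef_rot: [-2.003, -2.416, 0.005]
wrist_force: [-6.8, -3.1, 5.3]
finger_gap: 0.0004
grasp_force: 3.9
```

Force is 9 N on the far fence, so the board is seated. I move above the pin and check the board from there.

```bash

python3 -m pendant '[[[1,-0.008,-0.0015,0,0],[1,-0.012,-0.002,0.02,0],[-0.5,-0.012,-0.002,0.05,0],[-1,-0.012,-0.002,0.08,0],[-1,-0.012,-0.005,0.11,0],[-1,-0.02,-0.03,0.12,0],[-1,-0.03,-0.067,0.12,0],[-1,-0.04,-0.105,0.12,0],[-1,-0.05,-0.143,0.12,0],[-1,-0.06,-0.18,0.12,0]]]' && python3 ok.py 8 &&
python3 -m pendant '[[[-1,-0.008,-0.038,0,0],[-1,-0.016,-0.076,0,0],[-1,-0.024,-0.114,0,0],[-1,-0.032,-0.152,0,0],[-1,-0.04,-0.18,0,0],[-1,-0.044,-0.198,0,0],[-1,-0.047,-0.207,0,0],[-1,-0.047,-0.207,0,0],[-1,-0.047,-0.207,0,0],[-1,-0.047,-0.207,0,0]]]'
python3 - <<'E'
from h import *
im=vision.get_image("top");H=hsv(im).astype(int)
c,w,R=board(im);print("board",R)
jo=np.array([.5962,.01366]);a=.1858;Rj=np.array([[np.cos(a),-np.sin(a)],[np.sin(a),np.cos(a)]])
b=np.array(R[0]);ba=np.deg2rad(R[2]);ba=(ba+np.pi/4)%(np.pi/2)-np.pi/4
print("in jig",Rj.T@(b-jo),ba-a,ba,"hole from board",b+Rj@[-.015,-.010])
m=np.zeros(im.shape[:2],np.uint8);cv2.drawContours(m,[c.reshape(-1,1,2)],-1,1,-1);m=cv2.erode(m,np.ones((5,5)))
hole=((H[...,1]<90)|(H[...,2]<150))&(m>0);k=cv2.moments(hole.astype(np.uint8),True);u=(k["m10"]/k["m00"],k["m01"]/k["m00"]);print("hole px",k["m00"],u,onz("top",u,.063))
s=vision.get_image("side")
A=cv2.resize(im[140:250,225:330],None,fx=3.8,fy=3.8,interpolation=cv2.INTER_CUBIC);B=cv2.resize(s[140:245,230:330],None,fx=3.9,fy=3.98,interpolation=cv2.INTER_CUBIC)
B=cv2.resize(B,(390,A.shape[0]));cv2.imwrite("pics/b1.png",np.hstack([A,B])[:,:,::-1]);print(A.shape)
for z in(.05,.055,.06): print(z,onz("side",(0,0),z))
E
```

```text
time: 25.55
eef_pos: [0.5005, -0.1404, 0.1354]
eef_rot: [2.003, 2.417, 0.002]
wrist_force: [0.2, 0.1, 0.7]
finger_gap: 0.0851
grasp_force: 0.0
time: 26.38
eef_pos: [0.4534, -0.3442, 0.1348]
eef_rot: [-2.004, -2.418, -0.001]
wrist_force: [0.5, -0.1, -1.2]
finger_gap: 0.0852
grasp_force: 0.0
board ((0.6283009052276611, 0.06010281294584274), (0.12420517951250076, 0.09944979846477509), 10.681918144226074)
in jig [0.04012792 0.03971338] 0.0006346420452675028 0.1864346420452675 hole from board [0.6154064  0.04750393]
hole px 529.0 (262.3837429111531, 180.09829867674858) [0.62745    0.05502511]
(418, 399, 3)
0.05 [0.1038045  2.02741053]
0.055 [0.10446806 2.00779033]
0.06 [0.10513161 1.98817012]
```

View pics/b1.png

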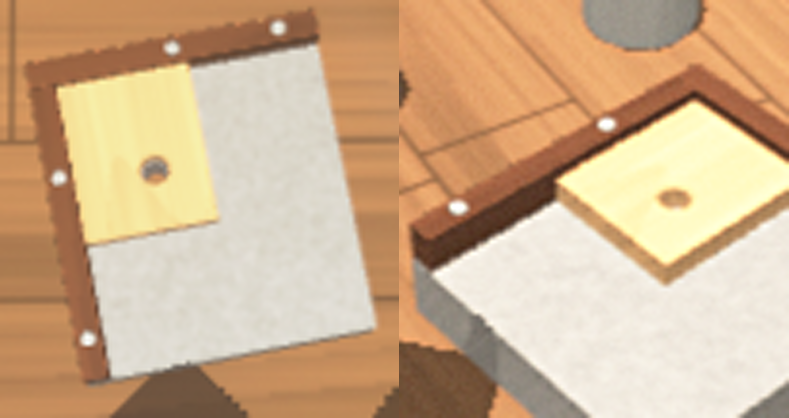

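The board lies in the corner against both fences: measured (40.1, 39.7) mm and 0.0006 rad in the jig, with the hole at crop (155,170) showing the jig hole beneath. Now the pin.

```bash
python3 -c "
from h import *
print('hole',onz('top',(265.8,184.7),.063))"
python3 -m pendant '[[[-1,0,-0.0025,-0.015,0],[-1,0,-0.0025,-0.03,0],[-1,0,-0.0025,-0.045,0],[-1,0,-0.0025,-0.06,0],[-1,0,-0.0025,-0.075,0],[-1,0,-0.0025,-0.088,0],[-1,0,-0.0025,-0.096,0],[-1,0,-0.0025,-0.1,0],[-1,0,-0.0025,-0.102,0],[-1,0,-0.0025,-0.102,0]]]' && python3 ok.py 4 &&
python3 -m pendant '[[[1,0,0,0,0],[1,0,0,0,0],[1,0,0,0,0],[1,0,0,0,0],[1,0,0,0,0],[1,0,0,0,0],[1,0,0,0,0],[1,0,0,0,0],[1,0,0,0,0],[1,0,0,0,0]]]'
```

```text
hole [0.6142067  0.04544201]
time: 27.32
eef_pos: [0.4535, -0.348, 0.0329]
eef_rot: [-2.005, -2.419, 0.0]
wrist_force: [0.5, -0.6, 0.1]
finger_gap: 0.0856
grasp_force: 0.0
time: 28.15
eef_pos: [0.4535, -0.3485, 0.0334]
eef_rot: [2.005, 2.418, -0.0]
wrist_force: [0.3, 0.7, 6.6]
finger_gap: 0.0287
grasp_force: 58.9
```

```bash

python3 -m pendant '[[[1,0,0,0.01,0],[1,0,0,0.03,0],[1,0,0,0.05,0],[1,0,0,0.07,0],[1,0,0,0.09,0],[1,0,0,0.11,0],[1,0,0,0.12,0],[1,0.004,0.01,0.12,0],[1,0.012,0.03,0.12,0],[1,0.022,0.055,0.12,0]]]' && 
python3 -m pendant '[[[1,0.012,0.03,0,0],[1,0.025,0.06,0,0],[1,0.037,0.09,0,0],[1,0.049,0.12,0,0],[1,0.062,0.15,0,0],[1,0.074,0.18,0,0],[1,0.086,0.21,0,0],[1,0.098,0.24,0,0],[1,0.110,0.27,0,0],[1,0.119,0.29,0,0]]]' &&
python3 -m pendant '[[[1,0.007,0.018,0,0],[1,0.013,0.033,0,0],[1,0.018,0.043,-0.01,0],[1,0.02,0.049,-0.02,0],[1,0.021,0.051,-0.025,0],[1,0.021,0.051,-0.025,0],[1,0.021,0.051,-0.025,0],[1,0.021,0.051,-0.025,0],[1,0.021,0.051,-0.025,0],[1,0.021,0.051,-0.025,0]]]'
python3 - <<'E'
from h import *
im=vision.get_image("side");cv2.imwrite("pics/raw_side.png",im[:,:,::-1])
e=r.state()["eef_pos"];print(e)
x0,y0=230,110
a=cv2.resize(im[y0:y0+120,x0:x0+100],None,fx=5,fy=5,interpolation=cv2.INTER_CUBIC)
cv2.imwrite("pics/p1.png",a[:,:,::-1])
f=lambda p:((proj("side",p)-[x0,y0])*5).round(1)
for z in (.09,.12,.15): print(z,f([e[0],e[1],z]))
print("hole",f([.6154,.0475,.063]),"vertical over hole .09",f([.6154,.0475,.09]))
E
```

```text
time: 28.98
eef_pos: [0.4747, -0.2928, 0.152]
eef_rot: [-2.008, -2.415, 0.0]
wrist_force: [0.6, -0.7, -1.0]
finger_gap: 0.0288
grasp_force: 60.1
time: 29.82
eef_pos: [0.5935, 0.0006, 0.1513]
eef_rot: [-2.002, -2.417, 0.001]
wrist_force: [0.0, 0.3, -1.3]
finger_gap: 0.0289
grasp_force: 60.1
time: 30.65
eef_pos: [0.6154, 0.047, 0.1284]
eef_rot: [2.006, 2.417, 0.001]
wrist_force: [-0.1, 0.8, -1.8]
finger_gap: 0.0287
grasp_force: 60.1
[0.61549381 0.04715548 0.12839979]
0.09 [353.2 353.8]
0.12 [356.  304.2]
0.15 [358.9 252.4]
hole [350.2 396.4] vertical over hole .09 [352.6 353.5]
```

View pics/p1.png

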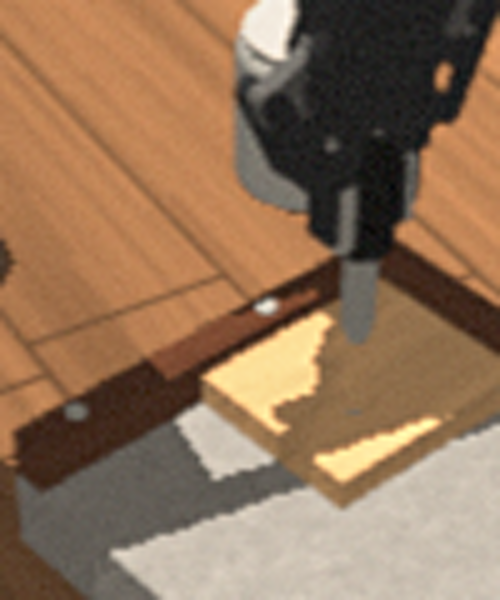

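The pin is held upright above the board, its tip at crop (357,341), just over the seated board's hole. I compare pin and hole numerically in the side view.

```bash
python3 - <<'E'
from h import *
im=cv2.imread("pics/raw_side.png")[:,:,::-1]
B=cv2.imread("pics/b1.png")[:,399:,::-1];H=hsv(np.ascontiguousarray(B)).astype(int)
m=np.zeros(B.shape[:2],bool);m[180:218,250:305]=True
h=m&(B[...,0].astype(int)<np.median(B[185:215,230:250,0])-45)
c=big(h);print("hole bbox",cv2.boundingRect(c));(u,v),ax,_=cv2.fitEllipse(c)
hp=np.array([230+(u+.5)/3.9-.5,140+(v+.5)/3.98-.5]);print("hole px",hp,ax,"->",onz("side",hp,.063))
sub=im[155:185,290:315].astype(int);hs=hsv(np.ascontiguousarray(im))[155:185,290:315].astype(int)
g=(hs[...,1]<75)&(sub.max(2)>60)
for i in range(30):
  j=np.where(g[i])[0]
  if len(j)>2: print(155+i,290+j.min(),290+j.max(),len(j),end=" | ")
print()
print("pred tip at .1",proj("side",[.6155,.0472,.1]),"shaft top .155",proj("side",[.6155,.0472,.155]))
E
```

```text
hole bbox (262, 191, 26, 14)
hole px [300.01649045 189.28503127] (12.743552207946777, 25.815874099731445) -> [0.61532335 0.04749925]
155 297 300 4 | 156 297 300 4 | 157 298 300 3 | 158 297 300 4 | 159 296 300 5 | 160 297 299 3 | 162 298 305 8 | 163 298 305 8 | 164 298 305 8 | 165 298 305 8 | 166 298 304 7 | 167 298 304 7 | 168 298 304 7 | 169 298 304 7 | 170 298 304 7 | 171 298 304 7 | 172 298 304 7 | 173 298 304 7 | 174 298 304 7 | 175 299 303 5 | 176 299 303 5 | 177 299 302 4 | 178 300 302 3 | 
pred tip at .1 [300.81148847 177.49877181] shaft top .155 [301.87072253 158.69441561]
```

Pin axis and hole agree within about 1 mm: side view gives the hole at (0.6153, 0.0475), TCP (0.6155, 0.0472). I descend with force checks.

```bash

python3 -m pendant '[[[1,0,0.0003,-0.006,0],[1,0,0.0003,-0.012,0],[1,0,0.0003,-0.018,0],[1,0,0.0003,-0.023,0],[1,0,0.0003,-0.027,0],[1,0,0.0003,-0.03,0],[1,0,0.0003,-0.033,0],[1,0,0.0003,-0.035,0],[1,0,0.0003,-0.037,0],[1,0,0.0003,-0.039,0]]]' && python3 ok.py 6 &&
python3 -m pendant '[[[1,0,0,-0.001,0],[1,0,0,-0.002,0],[1,0,0,-0.003,0],[1,0,0,-0.004,0],[1,0,0,-0.005,0],[1,0,0,-0.006,0],[1,0,0,-0.007,0],[1,0,0,-0.008,0],[1,0,0,-0.009,0],[1,0,0,-0.01,0]]]' && python3 ok.py 8 &&
python3 -m pendant '[[[1,0,0,-0.001,0],[1,0,0,-0.002,0],[1,0,0,-0.003,0],[1,0,0,-0.004,0],[1,0,0,-0.005,0],[1,0,0,-0.006,0],[1,0,0,-0.007,0],[1,0,0,-0.008,0],[1,0,0,-0.008,0],[1,0,0,-0.008,0]]]' && python3 ok.py 8 &&
python3 -m pendant '[[[1,0,0,-0.0006,0],[1,0,0,-0.0012,0],[1,0,0,-0.0018,0],[1,0,0,-0.0024,0],[1,0,0,-0.003,0],[1,0,0,-0.0036,0],[1,0,0,-0.0042,0],[1,0,0,-0.0048,0],[1,0,0,-0.0054,0],[1,0,0,-0.006,0]]]'
```

```text
time: 31.53
eef_pos: [0.6154, 0.0481, 0.0888]
eef_rot: [2.005, 2.418, 0.0]
wrist_force: [-0.0, -1.0, -1.4]
finger_gap: 0.0284
grasp_force: 60.1
time: 32.37
eef_pos: [0.6152, 0.048, 0.0788]
eef_rot: [-2.006, -2.418, 0.0]
wrist_force: [-0.3, -0.5, -1.6]
finger_gap: 0.029
grasp_force: 60.1
time: 33.2
eef_pos: [0.6152, 0.048, 0.0708]
eef_rot: [-2.005, -2.418, 0.0]
wrist_force: [-0.6, -0.4, -2.2]
finger_gap: 0.0288
grasp_force: 60.1
time: 34.03
eef_pos: [0.6154, 0.0479, 0.0649]
eef_rot: [2.005, 2.418, -0.0]
wrist_force: [0.5, -0.2, -1.0]
finger_gap: 0.0289
grasp_force: 60.1
```

```bash

python3 -m pendant '[[[1,0,0,-0.001,0],[1,0,0,-0.002,0],[1,0,0,-0.003,0],[1,0,0,-0.004,0],[1,0,0,-0.005,0],[1,0,0,-0.006,0],[1,0,0,-0.007,0],[1,0,0,-0.008,0],[1,0,0,-0.009,0],[1,0,0,-0.01,0]]]' && python3 ok.py 10 &&
python3 -m pendant '[[[1,0,0,-0.0015,0],[1,0,0,-0.003,0],[1,0,0,-0.0045,0],[1,0,0,-0.006,0],[1,0,0,-0.0075,0],[1,0,0,-0.009,0],[1,0,0,-0.0105,0],[1,0,0,-0.012,0],[1,0,0,-0.013,0],[1,0,0,-0.014,0]]]' && python3 ok.py 10 &&
python3 -m pendant '[[[1,0,0,-0.0005,0],[1,0,0,-0.001,0],[1,0,0,-0.0015,0],[1,0,0,-0.002,0],[1,0,0,-0.0025,0],[1,0,0,-0.003,0],[1,0,0,-0.0035,0],[1,0,0,-0.004,0],[1,0,0,-0.0045,0],[1,0,0,-0.005,0]]]' && python3 ok.py 8 &&
python3 -m pendant '[[[1,0,0,-0.0003,0],[1,0,0,-0.0006,0],[1,0,0,-0.0009,0],[1,0,0,-0.0012,0],[1,0,0,-0.0015,0],[1,0,0,-0.0018,0],[1,0,0,-0.0021,0],[1,0,0,-0.0024,0],[1,0,0,-0.0027,0],[1,0,0,-0.003,0]]]'
```

```text
time: 34.87
eef_pos: [0.6154, 0.0479, 0.0548]
eef_rot: [2.005, 2.418, 0.0]
wrist_force: [0.8, -0.8, -0.1]
finger_gap: 0.0288
grasp_force: 60.2
time: 35.7
eef_pos: [0.6154, 0.048, 0.0408]
eef_rot: [2.005, 2.418, 0.0]
wrist_force: [2.1, -1.2, -0.1]
finger_gap: 0.0286
grasp_force: 60.2
time: 36.53
eef_pos: [0.6155, 0.048, 0.0365]
eef_rot: [2.005, 2.418, 0.0]
wrist_force: [-1.0, -2.4, 9.9]
finger_gap: 0.0288
grasp_force: 61.1
```

The pin is home: TCP z 0.0365 against the predicted 0.0364, with 10 N seating force. I release and withdraw straight up.

```bash

python3 -m pendant '[[[0.2,0,0,0,0],[-0.3,0,0,0,0],[-1,0,0,0,0],[-1,0,0,0,0],[-1,0,0,0,0],[-1,0,0,0,0],[-1,0,0,0,0],[-1,0,0,0.002,0],[-1,0,0,0.005,0],[-1,0,0,0.01,0]]]' && 
python3 -m pendant '[[[-1,0,0,0.01,0],[-1,0,0,0.025,0],[-1,0,0,0.045,0],[-1,0,0,0.065,0],[-1,0,0,0.085,0],[-1,0,0,0.105,0],[-1,-0.01,-0.03,0.12,0],[-1,-0.02,-0.06,0.12,0],[-1,-0.03,-0.09,0.12,0],[-1,-0.04,-0.12,0.12,0]]]' &&
python3 -m pendant '[[[-1,-0.01,-0.03,0,0],[-1,-0.02,-0.06,0,0],[-1,-0.03,-0.09,0,0],[-1,-0.04,-0.12,0,0],[-1,-0.05,-0.15,0,0],[-1,-0.05,-0.15,0,0],[-1,-0.05,-0.15,0,0],[-1,-0.05,-0.15,0,0],[-1,-0.05,-0.15,0,0],[-1,-0.05,-0.15,0,0]]]'
python3 - <<'E'
from h import *
im=vision.get_image("top");s=vision.get_image("side")
def dark(im,n,roi,t):
    x0,x1,y0,y1=roi;m=np.zeros(im.shape[:2],bool);m[y0:y1,x0:x1]=im[y0:y1,x0:x1].max(2)<t
    c=big(m);print(n,cv2.boundingRect(c),cv2.minAreaRect(c))
dark(im,"top",(250,290,160,205),95);dark(s,"side",(280,320,150,205),60)
P=[.6153,.0476]
for z in(.063,.113):print(z,proj("top",[*P,z]).round(1),proj("side",[*P,z]).round(1))
A=[]
for t in np.linspace(0,2*np.pi,60):
  for z in(.063,.113):A.append(proj("side",[P[0]+.015*np.cos(t),P[1]+.015*np.sin(t),z]))
A=np.array(A);print("expected side bbox",A.min(0),A.max(0))
c,w,R=board(im);print(R)
for n,o in(("top0.png",im),("side0.png",s)):
  i0=cv2.imread("pics/"+n)[:,:,::-1].astype(int);d=np.abs(i0-o.astype(int)).max(2)
  for nm,z,p in(("tin",.1,(.7396,.2859)),("jar",.11,(.507,.309))):
    u,v=proj(n[:-5],[*p,z/2]).astype(int);print(n,nm,d[v-20:v+20,u-20:u+20].mean().round(1))
E
```

```text
time: 37.37
eef_pos: [0.6149, 0.0481, 0.0459]
eef_rot: [-2.005, -2.418, 0.001]
wrist_force: [0.2, -0.1, -0.1]
finger_gap: 0.0855
grasp_force: 0.0
time: 38.2
eef_pos: [0.5752, -0.073, 0.1676]
eef_rot: [2.003, 2.417, 0.001]
wrist_force: [0.1, -0.7, -0.6]
finger_gap: 0.0854
grasp_force: 0.0
time: 39.03
eef_pos: [0.5256, -0.2207, 0.1661]
eef_rot: [-2.004, -2.42, -0.0]
wrist_force: [-0.1, 0.7, -0.6]
finger_gap: 0.0853
grasp_force: 0.0
top (262, 184, 8, 5) ((265.8773498535156, 186.3207550048828), (2.74721097946167, 7.28010892868042), 74.05460357666016)
side (295, 170, 11, 22) ((300.0, 180.5), (21.0, 10.0), 90.0)
0.063 [265.  184.3] [300.  189.3]
0.113 [264.4 180.7] [300.9 173.1]
expected side bbox [293.78402393 169.11977659] [307.31537    193.39529021]
((0.6284744739532471, 0.06040329858660698), (0.12375646829605103, 0.0999220758676529), 10.707690238952637)
top0.png tin 20.9
top0.png jar 18.4
side0.png tin 21.4
side0.png jar 18.6
```

The handle's outline in the side view (rows 170–192) matches the fully-home prediction (169–193). The board is still seated and the arm is clear, so I hand in.

```bash
python3 -c "
from rig import r
print(r.sign_off())"
```

```text
the job is handed in; nothing more can be done
None
```

The board is seated against both fences, the pin is fully home through it and released, and the job was handed in at about 39 s; the arm was kept clear of the jar, tin and hammer, though I did not confirm afterwards that they stayed put.

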